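Sort mixed-up vials back onto their colour-coded stands

ROBOT

A 6-joint arm with a two-finger parallel gripper is mounted at the origin on a cart in front of the work surface, level with it; the furniture and walls round the work are solid. World frame = base frame: x ahead of the robot, y to its left, z up, the work surface at z = 0. Lengths are in m, angles in rad, forces in N, time in s.
With the tool pointing down it reaches from about 0.375 to 0.9 m from the base axis. Payload 3.1 kg.
Tool frame: the origin (TCP) lies at the very end of the fingers, on their centre line; the grasp point (between the pads) lies 19 mm behind it; z points along the fingers, y is the line along which they close (so a half turn about z gives the same grasp; the last joint's range is limited). The gripper opens to 87 mm and grips with 3 to 60 N. Pads are 19 mm wide; open, the fingers measure 117 mm over their backs; the gripper's body (75 mm by 190 mm) begins 51 mm behind the grasp point.
Start: joints at [1.03, 0.527, 1.433, -0, 1.181, -0.178], TCP at [0.222, 0.584, 0.223] pointing down, gripper open.
Joint ranges: [-3.08, 3.08], [-0.75, 2.2], [0.22, 2.44], [-1.43, 4.57], [0, 2.65], [-2.85, 2.85]. Speed limits (rad/s): [2.79, 2.79, 3.14, 3.14, 3.14, 3.14].

INTERFACE

Orientations are given as a unit quaternion [x, y, z, w].
In Python, from rig import robot gives the robot as it stands. The module is installed in compiled form; this text tells all that it offers.
- The arm moves only by the tool servo_tool, never from a script. Its argument "rows" is one flat list of numbers, 5 for each row, row after row: the closure, from -1 (fully open) to 1 (shut), so that 0 is half open, then the shift along the tool's x, y, z in m, then the turn about the tool's z in degrees. A call has 1 to 5 rows; each row shifts and turns the commanded pose from where the row before left it, along the tool's axes as they then stand; what a row does not reach is not made up. A row lasts 1/12 s, in which the tool goes at most 41.7 mm and 7.16 degrees, less where a joint would pass 70% of its speed; a pose out of reach is approached as far as the arm can. A call with a gripper value outside its range is refused whole. The fingers move at their own pace and stop on an object; "newtons" is the grip in N (left out, the last holds). Time passes only in rows, so rows that do not move let the fingers close. It gives the time, the measured TCP pose, the force, the opening and the grip force at its end, in the units of the state.
- robot.get_obs(): the state, without advancing time (a new reading comes with each control period).
- robot.camera(name): name is "side" or "top"; returns a dict with "pixels" (400x640x3 uint8, red, green, blue), "intrinsics" (3x3 intrinsics, pixels), "dist" ([k1, k2, p1, p2, k3] as OpenCV has them; the pictures are not rectified), "rvec" (rotation vector, rad) and "tvec" (3), from world to camera coordinates, as OpenCV has them. Camera axes: x right, y down, z forward; pixel columns grow to the right and rows downward; lengths in m; the calibration is good to about 2 mm. A picture is of the moment at which its call begins. There is no depth.
- robot.hand_in(): hands the job in; it is judged then, once.
Trained networks look in a picture, given as the dict that the camera call returned (one of the last four; its "shot" number tells which), for a name from the list of things; names that differ only in an ending like _2 or _b are one class to them, and where a whole thing is asked for, a point or a joint stands for the part that bears it (a point fixed in the world has none). Each returns a list of dicts, best first, with "score" (0 to 1); they miss things now and then, are a little off and sometimes report something else, mostly with a low value. They report only what shows in the picture. A call takes as long as a camera call. They do not tell look-alikes from the thing itself.
- robot.spot_in(picture, query): "at" ([x, y, z] in m, in world coordinates, good to about 4 mm: the middle of the surface that is visible of it).
- robot.outline_of(picture, query): "region" (400x640 bool, what is visible of it).
- robot.place_of(picture, query): "at" ([x, y, z] in m, in world coordinates, good to about 4 mm: a listed point, or the origin of a listed thing).
The state is a dict: "time": time; "q": joint angles; "joint_velocities": joint speeds; "joint_torque": joint torques, N m; "position": TCP position; "tool_rot": TCP orientation; "ft_force": force on the tool from outside, world axes, zero at the start; "moment": the same for the moment, N m; "grip_width": finger opening in m; "grip_force": force on a finger pad.
Only numpy, scipy, OpenCV 4.12 (cv2) and the standard library are available. Lean on these libraries where they do the work, as an engineer would, in place of code of your own. Each camera call takes 0.05 s, during which the arm holds its last target. There are 200 camera calls.

TASK

Most of the four capped vials have been put back on the wrong colour-coded stands: rearrange them so that every vial stands upright in the recess of the stand of its own cap colour, using the empty black stand as a parking place on the way. Keep the vials upright throughout, leave the black stand empty and do not disturb the roll of tape.

Things in the scene. Friction and masses are not known exactly. Their poses are not given: they have to be found in the camera images.
- vial_purple: small closed glass vial with a purple screw cap and a purple label band, standing upright: round, 24 mm across, 54 mm tall (body 44 mm, then the cap, 18 mm across), about 30 g; origin at the centre of its underside, z up along its axis
- vial_blue: small closed glass vial with a blue screw cap and a blue label band, standing upright: round, 24 mm across, 54 mm tall (body 44 mm, then the cap, 18 mm across), about 30 g; origin at the centre of its underside, z up along its axis
- vial_red: small closed glass vial with a red screw cap and a red label band, standing upright: round, 24 mm across, 54 mm tall (body 44 mm, then the cap, 18 mm across), about 30 g; origin at the centre of its underside, z up along its axis
- vial_amber: small closed glass vial with an amber screw cap and an amber label band, standing upright: round, 25 mm across, 60 mm tall (body 50 mm, then the cap, 20 mm across), about 30 g; origin at the centre of its underside, z up along its axis
- stand_purple: low round grey vial stand with a purple raised ring and purple floor, 74 mm across and 10 mm high, fixed to the bench; the flat round recess inside the ring is 52 mm across, 4 mm deep, its floor 6 mm above the bench; origin at the centre of its underside
- stand_blue: low round grey vial stand with a blue raised ring and blue floor, 74 mm across and 10 mm high, fixed to the bench; the flat round recess inside the ring is 52 mm across, 4 mm deep, its floor 6 mm above the bench; origin at the centre of its underside
- stand_red: low round grey vial stand with a red raised ring and red floor, 74 mm across and 10 mm high, fixed to the bench; the flat round recess inside the ring is 52 mm across, 4 mm deep, its floor 6 mm above the bench; origin at the centre of its underside
- stand_amber: low round grey vial stand with an amber raised ring and amber floor, 74 mm across and 10 mm high, fixed to the bench; the flat round recess inside the ring is 52 mm across, 4 mm deep, its floor 6 mm above the bench; origin at the centre of its underside
- stand_black: low round grey vial stand with a black raised ring and black floor, 74 mm across and 10 mm high, fixed to the bench; the flat round recess inside the ring is 52 mm across, 4 mm deep, its floor 6 mm above the bench; origin at the centre of its underside; the spare stand, empty at the start, belongs to no vial
- tape: white roll of tape lying flat on the bench among the stands, 54 mm across, 26 mm high; not part of the job; origin at the centre of its underside
Not all that is in view belongs to the job. Leave any yellow look-alike of the vial_red alone.

How it is judged:
By the outcome, as a careful person would: the job done as asked, in the order asked, and still so for the second after the job is handed in, with the robot touching nothing.
It also fails if it takes over 106 s, if anything falls off the work surface, if the arm or the gripper's body presses on something with over 40 N, if the wrist force passes 120 N, or if a joint passes its speed limit or range.

## Working session

There is one attempt and no reset: what is moved stays moved. The work goes in short steps, Python scripts to look and compute and a tool call to move; the robot and the scene stay as the last step left them, time stands still between calls to the robot, and variables do not carry over. Pictures are saved under pics/ and viewed, at most 14 in all, crops included, and the job is handed in when it is done.

Besides the shell and the picture viewer there is one more tool, called by a JSON object that holds its "fn" and its "kwargs". servo_tool: Moves the arm, as the interface text tells. Its arguments: {"type":"object","properties":{"rows":{"type":"array","items":{"type":"number"}},"newtons":{"type":"number"}},"required":["rows"]}

```bash
mkdir -p pics; cat > h.py <<'E'
from rig import robot
import numpy as np, cv2
def save(c,n): cv2.imwrite('pics/'+n,cv2.cvtColor(c['pixels'],cv2.COLOR_RGB2BGR))
def proj(c,P): return cv2.projectPoints(np.array(P,float).reshape(-1,1,3),c['rvec'],c['tvec'],c['intrinsics'],c['dist'])[0].reshape(-1,2)
def ray(c,uv,z):
    n=cv2.undistortPoints(np.array(uv,float).reshape(-1,1,2),c['intrinsics'],c['dist']).reshape(-1,2)
    R=cv2.Rodrigues(np.array(c['rvec'],float))[0];t=np.array(c['tvec'],float).ravel()
    o=-R.T@t; d=np.c_[n,np.ones(len(n))]@R
    return o+d*((z-o[2])/d[:,2])[:,None]
names=['vial_purple','vial_blue','vial_red','vial_amber','stand_purple','stand_blue','stand_red','stand_amber','stand_black','tape']
E
python3 - <<'E'
from h import *
cs={k:robot.camera(k) for k in('top','side')}
for k,c in cs.items():
    save(c,k+'0.png')
    for n in names:
        print(k,n,[(np.round(r['at'],3).tolist(),round(r['score'],2),proj(c,r['at'])[0].round().tolist()) for r in robot.place_of(c,n)[:3]])
o=robot.get_obs();print(o['time'],o['position'],o['tool_rot'],o['grip_width'],o['ft_force'])
E
```

```text
top vial_purple [([0.38, -0.292, 0.006], 0.55, [413.0, 222.0])]
top vial_blue [([0.5, -0.356, 0.001], 0.49, [438.0, 170.0]), ([0.436, -0.044, 0.008], 0.47, [305.0, 200.0])]
top vial_red [([0.525, -0.127, 0.006], 0.66, [340.0, 161.0]), ([0.34, -0.043, 0.001], 0.65, [305.0, 242.0]), ([0.408, 0.162, 0.0], 0.42, [217.0, 214.0])]
top vial_amber []
top stand_purple [([0.432, -0.046, -0.001], 0.63, [306.0, 202.0])]
top stand_blue [([0.521, -0.128, 0.002], 0.81, [341.0, 163.0])]
top stand_red [([0.386, -0.294, -0.003], 0.81, [413.0, 220.0])]
top stand_amber []
top stand_black [([0.5, -0.356, 0.003], 0.81, [438.0, 170.0])]
top tape [([0.544, -0.249, -0.003], 0.78, [391.0, 153.0])]
side vial_purple [([0.384, -0.291, 0.008], 0.61, [348.0, 249.0])]
side vial_blue [([0.437, -0.043, 0.008], 0.44, [318.0, 211.0])]
side vial_red [([0.525, -0.124, 0.006], 0.65, [362.0, 216.0]), ([0.338, -0.045, 0.001], 0.62, [285.0, 220.0]), ([0.417, 0.162, 0.001], 0.6, [281.0, 194.0])]
side vial_amber [([0.429, -0.178, 0.013], 0.64, [341.0, 227.0])]
side stand_purple [([0.435, -0.048, -0.001], 0.63, [318.0, 215.0])]
side stand_blue [([0.518, -0.121, 0.003], 0.6, [359.0, 217.0]), ([0.435, -0.041, 0.004], 0.47, [317.0, 212.0])]
side stand_red []
side stand_amber [([0.434, -0.052, -0.002], 0.59, [319.0, 216.0]), ([0.427, -0.178, 0.0], 0.54, [340.0, 231.0])]
side stand_black []
side tape []
1.1 [0.22175205 0.58431366 0.22253725] [ 1.80414191e-01  9.83590727e-01 -1.88164024e-05 -1.73891756e-05] 0.08680487802354432 [ 0.72395834 -0.26938934  0.91066941]
```

View pics/top0.png

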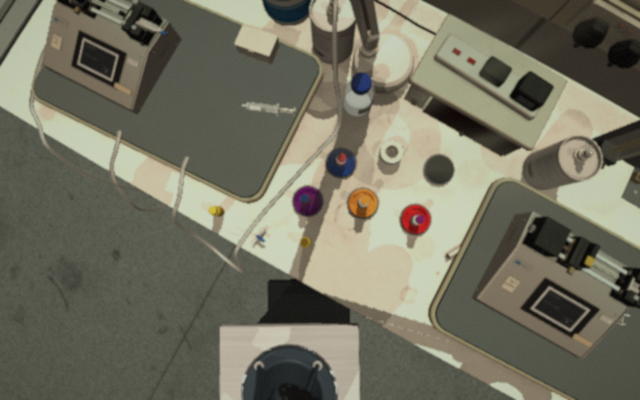

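View pics/side0.png

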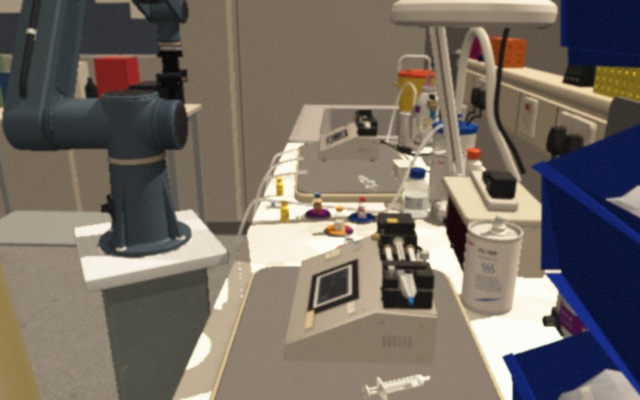

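The blue vial is on the purple stand (306,202), red on blue (341,163), purple on red (413,220), and amber is probably on amber (362,204). Black (438,170) is empty, and the yellow look-alikes are at (217,212) and (305,242). The red vial I want is the one on the blue stand. I'll confirm with a crop and refine the stand centres.

```bash
python3 - <<'E'
from h import *
c=robot.camera('top')
p=c['pixels'][80:270,200:480]
cv2.imwrite('pics/crop1.png',cv2.resize(cv2.cvtColor(p,cv2.COLOR_RGB2BGR),(800,543),interpolation=cv2.INTER_CUBIC))
for n in names[4:]:
    for r in robot.outline_of(c,n)[:2]:
        v,u=np.nonzero(r['region']); 
        cnt=max(cv2.findContours(r['region'].astype(np.uint8),0,1)[0],key=len)
        (x,y),rad=cv2.minEnclosingCircle(cnt)
        print(n,round(r['score'],2),len(u),(round(x),round(y),round(rad,1)),ray(c,[[x,y]],.008)[0].round(3))
for uv in [(362,108),(338,130),(300,175)]: print(uv,ray(c,[uv],0)[0].round(3))
E
```

```text
stand_purple 0.97 667 (307, 201, 15.7) [ 0.433 -0.049  0.008]
stand_blue 0.98 652 (341, 162, 15.8) [ 0.521 -0.128  0.008]
stand_amber 0.71 639 (362, 203, 15.8) [ 0.426 -0.176  0.008]
stand_black 0.7 785 (438, 169, 16.0) [ 0.501 -0.354  0.008]
tape 0.95 385 (390, 152, 12.5) [ 0.544 -0.244  0.008]
tape 0.51 678 (438, 168, 14.9) [ 0.503 -0.355  0.008]
(362, 108) [ 0.654 -0.183  0.   ]
(338, 130) [ 0.601 -0.124  0.   ]
(300, 175) [ 0.495 -0.033  0.   ]
```

View pics/crop1.png

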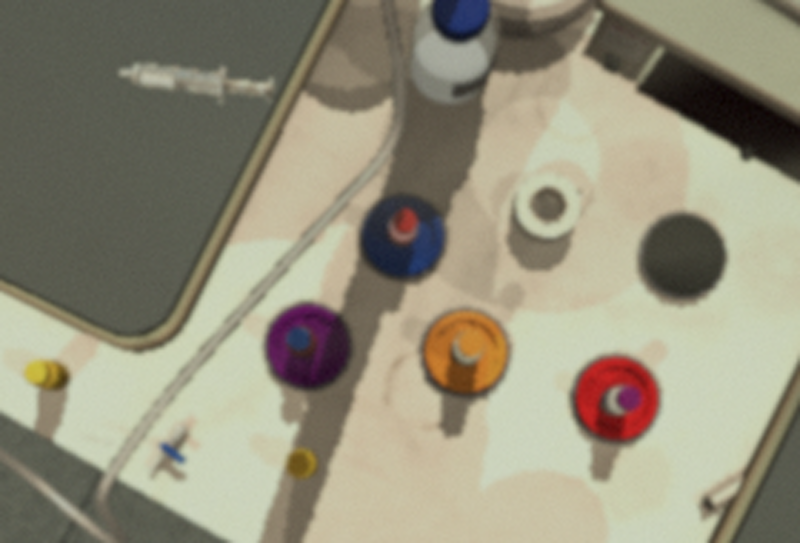

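Confirmed in the crop: the red-capped vial is on the blue stand, purple on red, blue on purple and amber on amber, so amber stays. Plan: purple→black, red→red, blue→blue, purple→purple. I'll keep the tool yaw, since its y is about (0.35, 0.935).

{"fn": "servo_tool", "kwargs": {"rows": [-1,-0.027,-0.027,0,0,-1,-0.027,-0.027,0,0,-1,-0.027,-0.027,0,0,-1,-0.027,-0.027,0,0,-1,-0.027,-0.027,0,0], "newtons": 12}}

```text
time: 1.87
position: [0.3004, 0.4088, 0.2227]
tool_rot: [0.18, 0.984, 0.0, 0.0]
ft_force: [1.1, -0.1, 0.6]
grip_width: 0.0873
grip_force: 0.0
```

{"fn": "servo_tool", "kwargs": {"rows": [-1,-0.027,-0.027,0,0,-1,-0.027,-0.027,0,0,-1,-0.027,-0.027,0,0,-1,-0.027,-0.027,0,0,-1,-0.027,-0.027,0,0]}}

```text
time: 2.28
position: [0.3789, 0.2345, 0.2229]
tool_rot: [0.18, 0.984, 0.0, 0.0]
ft_force: [0.9, -0.1, -0.4]
grip_width: 0.0871
grip_force: 0.0
```

{"fn": "servo_tool", "kwargs": {"rows": [-1,-0.027,-0.027,0,0,-1,-0.027,-0.027,0,0,-1,-0.01,-0.01,0,0,-1,0,0,0,0]}}

```text
time: 2.62
position: [0.4177, 0.1508, 0.2229]
tool_rot: [0.183, 0.983, -0.0, 0.001]
ft_force: [-0.3, -0.0, 0.3]
grip_width: 0.0873
grip_force: 0.0
```

```bash
cat > go.py <<'E'
import sys
from h import *
from scipy.spatial.transform import Rotation as R
o=robot.get_obs(); M=R.from_quat(o['tool_rot'])
print(round(o['time'],2),'pos',o['position'].round(4),'tool',M.as_matrix().round(3).tolist(),'w',round(o['grip_width'],4),'gf',np.round(o['grip_force'],1),'f',o['ft_force'].round(1))
for a in sys.argv[1:]:
    t=np.array(eval(a)); print(a,'->',M.inv().apply(t-o['position']).round(4))
E
python3 go.py '(.382,-.2915,.15)' '(.525,-.1255,.15)'
```

```text
2.62 pos [0.4177 0.1508 0.2229] tool [[-0.933, 0.36, 0.002], [0.36, 0.933, -0.001], [-0.002, 0.0, -1.0]] w 0.0873 gf 0.0 f [-0.3 -0.   0.3]
(.382,-.2915,.15) -> [-0.1256 -0.4255  0.0731]
(.525,-.1255,.15) -> [-0.1993 -0.2192  0.0733]
```

{"fn": "servo_tool", "kwargs": {"rows": [-1,-0.01,-0.033,0,0,-1,-0.01,-0.033,0,0,-1,-0.01,-0.033,0,0,-1,-0.01,-0.033,0,0,-1,-0.01,-0.033,0,0]}}

```text
time: 3.03
position: [0.4032, -0.0188, 0.2227]
tool_rot: [0.18, 0.984, 0.0, 0.0]
ft_force: [0.1, -0.4, -0.2]
grip_width: 0.0871
grip_force: 0.0
```

{"fn": "servo_tool", "kwargs": {"rows": [-1,-0.01,-0.033,0,0,-1,-0.01,-0.033,0,0,-1,-0.01,-0.033,0,0,-1,-0.01,-0.033,0,0,-1,-0.01,-0.033,0,0]}}

```text
time: 3.45
position: [0.3918, -0.1911, 0.2227]
tool_rot: [0.18, 0.984, 0.0, 0.0]
ft_force: [0.6, 0.0, 0.6]
grip_width: 0.0869
grip_force: 0.0
```

{"fn": "servo_tool", "kwargs": {"rows": [-1,-0.01,-0.033,0.02,0,-1,-0.01,-0.033,0.02,0,-1,-0.005,-0.028,0.02,0,-1,0,0,0.013,0,-1,0,0,0,0]}}

```text
time: 3.87
position: [0.3809, -0.2867, 0.1472]
tool_rot: [0.182, 0.983, 0.002, -0.002]
ft_force: [0.1, 1.9, 0.2]
grip_width: 0.0872
grip_force: 0.0
```

```bash
python3 go.py '(.382,-.2915,.016)'; python3 - <<'E'
from h import *
for k in('top','side'):
    c=robot.camera(k)
    for n in names[:3]+['stand_red']: print(k,n,[(np.round(r['at'],3).tolist(),round(r['score'],2)) for r in robot.place_of(c,n)[:2]])
E
```

```text
3.87 pos [ 0.3809 -0.2867  0.1472] tool [[-0.934, 0.357, -0.003], [0.357, 0.934, 0.004], [0.005, 0.003, -1.0]] w 0.0872 gf 0.0 f [0.1 1.9 0.2]
(.382,-.2915,.016) -> [-0.0033 -0.0045  0.1312]
top vial_purple []
top vial_blue []
top vial_red []
top stand_red [([0.519, -0.124, 0.005], 0.61), ([0.384, -0.298, -0.002], 0.47)]
side vial_purple [([0.386, -0.293, 0.009], 0.59)]
side vial_blue [([0.436, -0.039, 0.004], 0.47)]
side vial_red [([0.42, 0.159, 0.001], 0.58), ([0.339, -0.044, -0.0], 0.57)]
side stand_red []
```

{"fn": "servo_tool", "kwargs": {"rows": [-1,-0.005,-0.004,0.03,0,-1,0,0,0.035,0,-1,0,0,0.035,0,-1,0,0,0.03,0,-1,0,0,0,0]}}

```text
time: 4.78
position: [0.3829, -0.2901, 0.015]
tool_rot: [0.18, 0.984, 0.003, -0.004]
ft_force: [-0.5, -0.4, -0.2]
grip_width: 0.087
grip_force: 0.0
```

{"fn": "servo_tool", "kwargs": {"rows": [0.3,0,0,0,0,0.3,0,0,0,0,1,0,0,0,0,1,0,0,0,0,1,0,0,0,0]}}

```text
time: 5.2
position: [0.3859, -0.2936, 0.0213]
tool_rot: [0.18, 0.984, -0.001, 0.001]
ft_force: [0.1, -0.7, 0.6]
grip_width: 0.0615
grip_force: 0.0
```

{"fn": "servo_tool", "kwargs": {"rows": [1,0,0,0,0,1,0,0,0,0,1,0,0,0,0,1,0,0,0,0,1,0,0,0,0]}}

```text
time: 5.62
position: [0.3851, -0.2928, 0.0196]
tool_rot: [0.18, 0.984, -0.0, -0.0]
ft_force: [0.3, 0.2, -0.4]
grip_width: 0.0283
grip_force: 0.0
```

{"fn": "servo_tool", "kwargs": {"rows": [1,0,0,0,0,1,0,0,0,0,1,0,0,0,0,1,0,0,0,0]}}

```text
time: 5.95
position: [0.3851, -0.2928, 0.0195]
tool_rot: [0.18, 0.984, 0.0, -0.0]
ft_force: [0.6, -0.5, -0.8]
grip_width: 0.0226
grip_force: 12.0
```

{"fn": "servo_tool", "kwargs": {"rows": [1,0,0,-0.01,0,1,0,0,-0.02,0,1,0,0,-0.03,0,1,0,0,-0.03,0,1,0,0,0,0]}}

```text
time: 6.37
position: [0.3873, -0.2951, 0.1144]
tool_rot: [0.18, 0.984, -0.003, 0.004]
ft_force: [0.1, -0.3, -1.1]
grip_width: 0.0223
grip_force: 12.0
```

```bash
python3 go.py '(.501,-.355,.11)'
```

```text
6.37 pos [ 0.3873 -0.2951  0.1144] tool [[-0.935, 0.355, 0.006], [0.355, 0.935, -0.008], [-0.008, -0.005, -1.0]] w 0.0223 gf 12.0 f [ 0.1 -0.3 -1.1]
(.501,-.355,.11) -> [-0.1276 -0.0157  0.0056]
```

{"fn": "servo_tool", "kwargs": {"rows": [1,-0.026,-0.004,0,0,1,-0.026,-0.004,0,0,1,-0.026,-0.003,0,0,1,-0.026,-0.003,0,0,1,-0.026,-0.003,0,0]}}

```text
time: 6.78
position: [0.5013, -0.3549, 0.1095]
tool_rot: [0.18, 0.984, 0.0, -0.0]
ft_force: [-1.1, -0.2, 0.1]
grip_width: 0.0222
grip_force: 12.0
```

{"fn": "servo_tool", "kwargs": {"rows": [1,0,0,0,0,1,0,0,0.03,0,1,0,0,0.03,0,1,0,0,0.02,0,1,0,0,0,0]}}

```text
time: 7.2
position: [0.4973, -0.3515, 0.0251]
tool_rot: [0.18, 0.984, 0.003, -0.004]
ft_force: [-1.3, 0.4, -0.8]
grip_width: 0.0225
grip_force: 12.0
```

{"fn": "servo_tool", "kwargs": {"rows": [1,0,0,0.004,0,1,0,0,0.004,0,1,0,0,0,0,1,0,0,0,0,1,0,0,0,0]}}

```text
time: 7.62
position: [0.5012, -0.3554, 0.0228]
tool_rot: [0.18, 0.984, -0.001, 0.001]
ft_force: [0.2, -0.2, -0.8]
grip_width: 0.0224
grip_force: 12.0
```

{"fn": "servo_tool", "kwargs": {"rows": [1,0,0,0,0,0.2,0,0,0,0,-0.4,0,0,0,0,-0.4,0,0,0,0,-0.4,0,0,0,0]}}

```text
time: 8.03
position: [0.5007, -0.3548, 0.0217]
tool_rot: [0.18, 0.984, -0.0, 0.0]
ft_force: [-0.3, -0.5, -0.4]
grip_width: 0.0413
grip_force: 0.0
```

{"fn": "servo_tool", "kwargs": {"rows": [-0.4,0,0,0,0,-0.4,0,0,-0.03,0,-0.4,0,0,-0.04,0,-0.4,0,0,-0.04,0,-0.4,0,0,-0.02,0]}}

```text
time: 8.45
position: [0.5023, -0.3564, 0.156]
tool_rot: [0.18, 0.984, -0.002, 0.003]
ft_force: [1.9, -0.2, 0.5]
grip_width: 0.0602
grip_force: 0.0
```

```bash
python3 go.py '(.525,-.1255,.15)'; python3 - <<'E'
from h import *
for k in('top','side'):
    c=robot.camera(k); save(c,k+'2.png')
    for n in names[:3]: print(k,n,[(np.round(r['at'],3).tolist(),round(r['score'],2)) for r in robot.place_of(c,n)[:3]])
E
```

```text
8.45 pos [ 0.5023 -0.3564  0.156 ] tool [[-0.935, 0.355, 0.005], [0.355, 0.935, -0.005], [-0.006, -0.003, -1.0]] w 0.0602 gf 0.0 f [ 1.9 -0.2  0.5]
(.525,-.1255,.15) -> [0.0607 0.2239 0.005 ]
top vial_purple []
top vial_blue []
top vial_red []
side vial_purple []
side vial_blue [([0.437, -0.042, 0.008], 0.47)]
side vial_red [([0.338, -0.042, -0.002], 0.69), ([0.416, 0.159, 0.002], 0.55), ([0.526, -0.125, 0.005], 0.47)]
```

{"fn": "servo_tool", "kwargs": {"rows": [-0.4,0.01,0.037,0,0,-0.4,0.01,0.037,0,0,-0.4,0.01,0.037,0,0,-0.4,0.01,0.037,0,0,-0.4,0.01,0.037,0,0]}}

```text
time: 9.27
position: [0.5187, -0.1622, 0.1501]
tool_rot: [0.181, 0.984, 0.0, -0.001]
ft_force: [0.5, 0.1, -0.5]
grip_width: 0.0607
grip_force: 0.0
```

{"fn": "servo_tool", "kwargs": {"rows": [-0.6,0.009,0.038,0,0,-0.6,0,0,0,0,-0.6,0,0,0,0,-0.6,0,0,0,0]}}

```text
time: 9.6
position: [0.5246, -0.1254, 0.1508]
tool_rot: [0.18, 0.984, -0.0, -0.001]
ft_force: [-0.2, -0.3, 0.4]
grip_width: 0.0688
grip_force: 0.0
```

```bash
python3 go.py '(.525,-.1255,.02)'; python3 - <<'E'
from h import *
c=robot.camera('top')
for n in names[:3]: print(n,[(np.round(r['at'],3).tolist(),round(r['score'],2)) for r in robot.place_of(c,n)[:3]])
cv2.imwrite('pics/crop3.png',cv2.resize(cv2.cvtColor(c['pixels'][80:270,200:480],cv2.COLOR_RGB2BGR),(800,543),interpolation=cv2.INTER_CUBIC))
E
```

```text
9.6 pos [ 0.5246 -0.1254  0.1508] tool [[-0.935, 0.354, -0.001], [0.354, 0.935, -0.0], [0.001, -0.0, -1.0]] w 0.0688 gf 0.0 f [-0.2 -0.3  0.4]
(.525,-.1255,.02) -> [-5.000e-04  1.000e-04  1.308e-01]
vial_purple [([0.495, -0.352, 0.009], 0.54)]
vial_blue []
vial_red []
```

View pics/crop3.png

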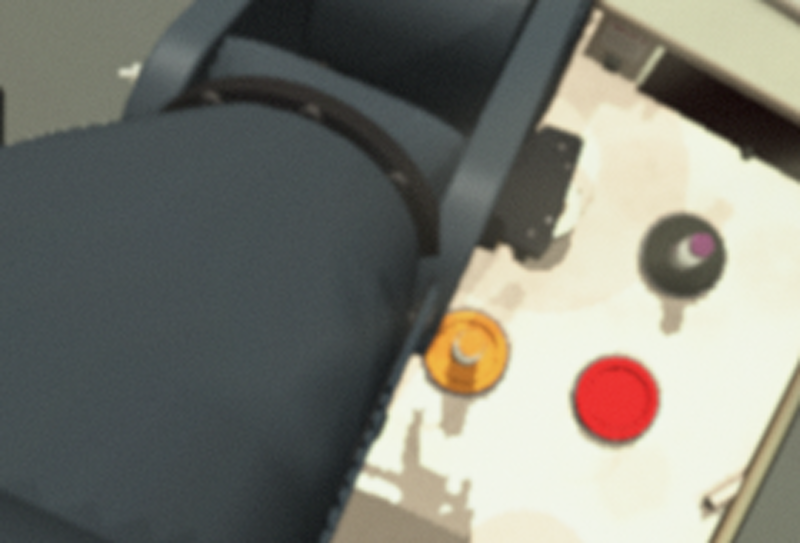

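The purple vial stands upright on the black stand at crop pixel (695,248), and the red stand at (615,398) is empty. Next is the red vial.

{"fn": "servo_tool", "kwargs": {"rows": [-0.6,0,0,0.03,0,-0.6,0,0,0.035,0,-0.6,0,0,0.035,0,-0.6,0,0,0.03,0,-0.6,0,0,0.002,0]}}

```text
time: 10.22
position: [0.5211, -0.1252, 0.0147]
tool_rot: [0.182, 0.983, 0.001, -0.005]
ft_force: [-0.5, 0.6, 0.2]
grip_width: 0.0698
grip_force: 0.0
```

{"fn": "servo_tool", "kwargs": {"rows": [1,0,0,0,0,1,0,0,0,0,1,0,0,0,0,1,0,0,0,0,1,0,0,0,0]}}

```text
time: 10.63
position: [0.5257, -0.1259, 0.0213]
tool_rot: [0.18, 0.984, -0.0, 0.002]
ft_force: [-0.1, 0.3, 0.2]
grip_width: 0.0442
grip_force: 0.0
```

{"fn": "servo_tool", "kwargs": {"rows": [1,0,0,0,0,1,0,0,0,0,1,0,0,0,0,1,0,0,0,0,1,0,0,0,0]}}

```text
time: 11.05
position: [0.5248, -0.1254, 0.0199]
tool_rot: [0.18, 0.984, -0.0, 0.0]
ft_force: [-0.7, -0.4, 4.1]
grip_width: 0.0225
grip_force: 12.0
```

{"fn": "servo_tool", "kwargs": {"rows": [1,0,0,0,0,1,0,0,0,0]}}

```text
time: 11.22
position: [0.5248, -0.1254, 0.0199]
tool_rot: [0.18, 0.984, -0.0, 0.0]
ft_force: [-0.5, 0.7, 5.9]
grip_width: 0.0225
grip_force: 12.0
```

{"fn": "servo_tool", "kwargs": {"rows": [1,0,0,-0.01,0,1,0,0,-0.02,0,1,0,0,-0.03,0,1,0,0,-0.03,0,1,0,0,0,0]}}

```text
time: 11.63
position: [0.5277, -0.1267, 0.1146]
tool_rot: [0.18, 0.984, -0.001, 0.005]
ft_force: [1.2, -0.4, 1.0]
grip_width: 0.0223
grip_force: 12.0
```

{"fn": "servo_tool", "kwargs": {"rows": [1,0.012,-0.034,0,0,1,0.012,-0.034,0,0,1,0.012,-0.034,0,0,1,0.012,-0.035,0,0,1,0.012,-0.035,0,0]}}

```text
time: 12.05
position: [0.4061, -0.2655, 0.1094]
tool_rot: [0.18, 0.984, 0.0, -0.0]
ft_force: [-0.1, -0.7, -1.3]
grip_width: 0.0223
grip_force: 12.0
```

{"fn": "servo_tool", "kwargs": {"rows": [1,0.012,-0.035,0,0,1,0,0,0,0,1,0,0,0,0,1,0,0,0,0]}}

```text
time: 12.38
position: [0.3835, -0.2929, 0.1094]
tool_rot: [0.181, 0.983, 0.0, -0.0]
ft_force: [0.2, 0.9, -0.9]
grip_width: 0.0225
grip_force: 12.0
```

```bash
python3 go.py '(.384,-.294,.02)'; python3 - <<'E'
from h import *
c=robot.camera('side')
print([(np.round(r['at'],3).tolist(),round(r['score'],2)) for r in robot.place_of(c,'vial_red')[:3]])
a=cv2.cvtColor(c['pixels'][150:290,250:450],cv2.COLOR_RGB2BGR)
cv2.imwrite('pics/side4.png',cv2.resize(a,(800,560),interpolation=cv2.INTER_CUBIC))
E
```

```text
12.38 pos [ 0.3835 -0.2929  0.1094] tool [[-0.935, 0.356, -0.0], [0.356, 0.935, 0.001], [0.001, 0.001, -1.0]] w 0.0225 gf 12.0 f [ 0.2  0.9 -0.9]
(.384,-.294,.02) -> [-0.0009 -0.0009  0.0894]
[([0.341, -0.044, -0.0], 0.62), ([0.417, 0.159, 0.002], 0.61), ([0.382, -0.29, 0.095], 0.57)]
```

View pics/side4.png

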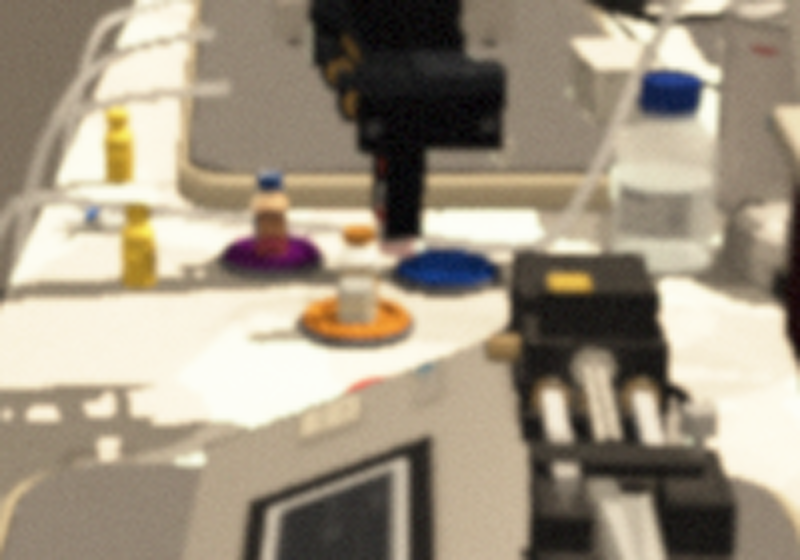

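The red vial hangs upright between the fingers (cap about (380,170), bottom about (395,245)), and the blue stand is empty at (445,268). I'm lowering onto the red stand.

{"fn": "servo_tool", "kwargs": {"rows": [1,0,0,0.03,0,1,0,0,0.03,0,1,0,0,0.02,0,1,0,0,0.004,0,1,0,0,0.003,0]}}

```text
time: 12.9
position: [0.3841, -0.2917, 0.0217]
tool_rot: [0.179, 0.984, 0.001, -0.001]
ft_force: [-0.4, -0.3, -0.2]
grip_width: 0.0223
grip_force: 12.0
```

{"fn": "servo_tool", "kwargs": {"rows": [1,0,0,0.001,0,1,0,0,0,0,1,0,0,0,0,1,0,0,0,0,1,0,0,0,0]}}

```text
time: 13.32
position: [0.3842, -0.2938, 0.0224]
tool_rot: [0.18, 0.984, -0.001, 0.001]
ft_force: [0.5, -0.4, -0.3]
grip_width: 0.0224
grip_force: 12.0
```

{"fn": "servo_tool", "kwargs": {"rows": [0.2,0,0,0,0,-0.4,0,0,0,0,-0.4,0,0,0,0,-0.4,0,0,0,0,-0.4,0,0,0,0]}}

```text
time: 13.73
position: [0.3838, -0.2934, 0.0216]
tool_rot: [0.18, 0.984, 0.0, 0.0]
ft_force: [0.8, 0.6, 0.3]
grip_width: 0.0479
grip_force: 0.0
```

{"fn": "servo_tool", "kwargs": {"rows": [-0.4,0,0,0,0,-0.4,0,0,-0.03,0,-0.4,0,0,-0.04,0,-0.4,0,0,-0.04,0,-0.4,0,0,-0.02,0]}}

```text
time: 14.15
position: [0.3849, -0.2945, 0.1551]
tool_rot: [0.18, 0.984, -0.002, 0.002]
ft_force: [0.7, -0.9, -0.8]
grip_width: 0.0607
grip_force: 0.0
```

```bash
python3 go.py '(.4365,-.0435,.15)'
```

```text
14.15 pos [ 0.3849 -0.2945  0.1551] tool [[-0.935, 0.355, 0.003], [0.355, 0.935, -0.004], [-0.004, -0.003, -1.0]] w 0.0607 gf 0.0 f [ 0.7 -0.9 -0.8]
(.4365,-.0435,.15) -> [0.0408 0.253  0.0043]
```

{"fn": "servo_tool", "kwargs": {"rows": [-0.6,0.006,0.036,0,0,-0.6,0.006,0.036,0,0,-0.6,0.006,0.036,0,0,-0.6,0.006,0.036,0,0,-0.6,0.006,0.036,0,0]}}

```text
time: 14.57
position: [0.4195, -0.1129, 0.1517]
tool_rot: [0.181, 0.984, -0.0, 0.0]
ft_force: [-0.0, 0.3, -0.4]
grip_width: 0.0692
grip_force: 0.0
```

{"fn": "servo_tool", "kwargs": {"rows": [-0.6,0.005,0.036,0,0,-0.6,0.005,0.036,0,0,-0.6,0,0,0,0,-0.6,0,0,0,0]}}

```text
time: 14.9
position: [0.4357, -0.0417, 0.1515]
tool_rot: [0.178, 0.984, -0.0, -0.0]
ft_force: [-0.7, -0.8, -0.1]
grip_width: 0.0695
grip_force: 0.0
```

```bash
python3 go.py '(.4365,-.0435,.02)'; python3 - <<'E'
from h import *
for k in('top','side'):
    c=robot.camera(k)
    for n in names[:3]: print(k,n,[(np.round(r['at'],3).tolist(),round(r['score'],2)) for r in robot.place_of(c,n)[:3]])
E
```

```text
14.9 pos [ 0.4357 -0.0417  0.1515] tool [[-0.937, 0.35, -0.0], [0.35, 0.937, -0.0], [0.0, -0.0, -1.0]] w 0.0695 gf 0.0 f [-0.7 -0.8 -0.1]
(.4365,-.0435,.02) -> [-0.0014 -0.0014  0.1315]
top vial_purple [([0.495, -0.354, 0.009], 0.71), ([0.547, -0.247, -0.002], 0.44)]
top vial_blue []
top vial_red [([0.337, -0.044, -0.002], 0.47), ([0.389, -0.293, 0.01], 0.4)]
side vial_purple []
side vial_blue [([0.44, -0.043, 0.005], 0.69)]
side vial_red [([0.386, -0.289, 0.003], 0.69), ([0.416, 0.158, 0.002], 0.68), ([0.34, -0.043, 0.001], 0.5)]
```

{"fn": "servo_tool", "kwargs": {"rows": [-0.6,-0.002,0,0.03,0,-0.6,0,0,0.035,0,-0.6,0,0,0.035,0,-0.6,0,0,0.03,0,-0.6,0,0,0.002,0]}}

```text
time: 15.72
position: [0.435, -0.0441, 0.0153]
tool_rot: [0.181, 0.983, 0.001, -0.005]
ft_force: [-0.5, 0.6, 0.2]
grip_width: 0.0693
grip_force: 0.0
```

{"fn": "servo_tool", "kwargs": {"rows": [1,0,0,0,0,1,0,0,0,0,1,0,0,0,0,1,0,0,0,0,1,0,0,0,0]}}

```text
time: 16.13
position: [0.4388, -0.0446, 0.0212]
tool_rot: [0.18, 0.984, -0.0, 0.002]
ft_force: [0.1, -0.1, 0.4]
grip_width: 0.0442
grip_force: 0.0
```

{"fn": "servo_tool", "kwargs": {"rows": [1,0,0,0,0,1,0,0,0,0,1,0,0,0,0,1,0,0,0,0,1,0,0,0,0]}}

```text
time: 16.55
position: [0.438, -0.0443, 0.0199]
tool_rot: [0.18, 0.984, -0.0, 0.0]
ft_force: [-0.7, -0.2, 6.4]
grip_width: 0.0224
grip_force: 12.0
```

{"fn": "servo_tool", "kwargs": {"rows": [1,0,0,0,0,1,0,0,0,0]}}

```text
time: 16.72
position: [0.4379, -0.0443, 0.0199]
tool_rot: [0.18, 0.984, -0.0, 0.0]
ft_force: [-0.4, 0.2, 5.8]
grip_width: 0.0225
grip_force: 12.0
```

{"fn": "servo_tool", "kwargs": {"rows": [1,0,0,-0.01,0,1,0,0,-0.02,0,1,0,0,-0.03,0,1,0,0,-0.03,0,1,0,0,0,0]}}

```text
time: 17.13
position: [0.4403, -0.045, 0.1133]
tool_rot: [0.18, 0.984, -0.001, 0.004]
ft_force: [1.5, 0.3, -0.0]
grip_width: 0.0224
grip_force: 12.0
```

{"fn": "servo_tool", "kwargs": {"rows": [1,0,0,0,0,1,0,0,0,0,1,0,0,0,0]}}

```text
time: 17.38
position: [0.4368, -0.0439, 0.1085]
tool_rot: [0.18, 0.984, 0.0, -0.001]
ft_force: [-0.1, -0.7, -1.1]
grip_width: 0.0223
grip_force: 12.0
```

```bash
python3 go.py '(.521,-.127,.11)'
```

```text
17.38 pos [ 0.4368 -0.0439  0.1085] tool [[-0.935, 0.355, -0.003], [0.355, 0.935, 0.001], [0.003, -0.0, -1.0]] w 0.0223 gf 12.0 f [-0.1 -0.7 -1.1]
(.521,-.127,.11) -> [-0.1082 -0.0478 -0.0018]
```

{"fn": "servo_tool", "kwargs": {"rows": [1,-0.027,-0.012,0,0,1,-0.027,-0.012,0,0,1,-0.027,-0.012,0,0,1,-0.026,-0.012,0,0,1,0,0,0,0]}}

```text
time: 17.8
position: [0.526, -0.1319, 0.1085]
tool_rot: [0.182, 0.983, -0.001, 0.003]
ft_force: [1.6, 0.0, -0.9]
grip_width: 0.0225
grip_force: 12.0
```

{"fn": "servo_tool", "kwargs": {"rows": [1,0,0,0.03,0,1,0,0,0.03,0,1,0,0,0.02,0,1,0,0,0.004,0,1,0,0,0.004,0]}}

```text
time: 18.22
position: [0.5185, -0.1261, 0.0197]
tool_rot: [0.18, 0.984, 0.001, -0.003]
ft_force: [-4.3, 0.6, 18.6]
grip_width: 0.0224
grip_force: 12.0
```

{"fn": "servo_tool", "kwargs": {"rows": [1,0,0,0,0,1,0,0,0,0,1,0,0,0,0,1,0,0,0,0,1,0,0,0,0]}}

```text
time: 18.63
position: [0.5213, -0.1273, 0.0222]
tool_rot: [0.18, 0.984, -0.0, 0.001]
ft_force: [0.3, -0.9, 0.1]
grip_width: 0.0226
grip_force: 12.0
```

{"fn": "servo_tool", "kwargs": {"rows": [0.2,0,0,0,0,-0.4,0,0,0,0,-0.4,0,0,0,0,-0.4,0,0,0,0,-0.4,0,0,0,0]}}

```text
time: 19.05
position: [0.5208, -0.1271, 0.0216]
tool_rot: [0.18, 0.984, -0.0, 0.0]
ft_force: [-0.0, 1.2, -0.5]
grip_width: 0.0477
grip_force: 0.0
```

{"fn": "servo_tool", "kwargs": {"rows": [-0.4,0,0,0,0,-0.4,0,0,-0.03,0,-0.4,0,0,-0.04,0,-0.4,0,0,-0.04,0,-0.4,0,0,-0.02,0]}}

```text
time: 19.47
position: [0.5225, -0.1278, 0.1555]
tool_rot: [0.18, 0.984, -0.001, 0.003]
ft_force: [1.3, -0.6, 0.0]
grip_width: 0.0608
grip_force: 0.0
```

```bash
python3 go.py '(.499,-.3545,.15)'
```

```text
19.47 pos [ 0.5225 -0.1278  0.1555] tool [[-0.935, 0.355, 0.005], [0.355, 0.935, -0.003], [-0.006, -0.0, -1.0]] w 0.0608 gf 0.0 f [ 1.3 -0.6  0. ]
(.499,-.3545,.15) -> [-0.0584 -0.2203  0.0059]
```

{"fn": "servo_tool", "kwargs": {"rows": [-0.6,-0.01,-0.037,0,0,-0.6,-0.01,-0.037,0,0,-0.6,-0.01,-0.037,0,0,-0.6,-0.01,-0.037,0,0,-0.6,-0.01,-0.037,0,0]}}

```text
time: 19.88
position: [0.5014, -0.3193, 0.1517]
tool_rot: [0.18, 0.984, 0.0, 0.0]
ft_force: [0.7, -0.3, 0.7]
grip_width: 0.0695
grip_force: 0.0
```

{"fn": "servo_tool", "kwargs": {"rows": [-0.6,-0.01,-0.035,0,0,-0.6,0,0,0,0,-0.6,0,0,0,0,-0.6,0,0,0,0]}}

```text
time: 20.22
position: [0.4981, -0.3532, 0.151]
tool_rot: [0.181, 0.984, 0.001, -0.001]
ft_force: [-0.4, 0.5, -0.6]
grip_width: 0.0696
grip_force: 0.0
```

{"fn": "servo_tool", "kwargs": {"rows": [-0.6,0,0,0.03,0,-0.6,0,0,0.035,0,-0.6,0,0,0.035,0,-0.6,0,0,0.025,0,-0.6,0,0,0.006,0]}}

```text
time: 20.63
position: [0.4964, -0.3493, 0.0163]
tool_rot: [0.179, 0.984, 0.003, -0.004]
ft_force: [0.2, 0.4, 0.8]
grip_width: 0.0694
grip_force: 0.0
```

{"fn": "servo_tool", "kwargs": {"rows": [1,0,0,0,0,1,0,0,0,0,1,0,0,0,0,1,0,0,0,0,1,0,0,0,0]}}

```text
time: 21.05
position: [0.4997, -0.3548, 0.0224]
tool_rot: [0.18, 0.984, -0.001, 0.001]
ft_force: [0.4, -0.2, 0.2]
grip_width: 0.0444
grip_force: 0.0
```

{"fn": "servo_tool", "kwargs": {"rows": [1,0,0,0,0,1,0,0,0,0,1,0,0,0,0,1,0,0,0,0,1,0,0,0,0]}}

```text
time: 21.47
position: [0.4989, -0.3543, 0.0209]
tool_rot: [0.18, 0.984, -0.0, 0.0]
ft_force: [0.9, 0.6, 1.6]
grip_width: 0.0224
grip_force: 12.0
```

{"fn": "servo_tool", "kwargs": {"rows": [1,0,0,0,0,1,0,0,0,0]}}

```text
time: 21.63
position: [0.4989, -0.3543, 0.0208]
tool_rot: [0.18, 0.984, -0.0, 0.0]
ft_force: [-0.1, 0.3, 3.5]
grip_width: 0.0225
grip_force: 12.0
```

{"fn": "servo_tool", "kwargs": {"rows": [1,0,0,-0.01,0,1,0,0,-0.02,0,1,0,0,-0.03,0,1,0,0,-0.03,0,1,0,0,-0.01,0]}}

```text
time: 22.05
position: [0.5005, -0.3556, 0.1249]
tool_rot: [0.18, 0.984, -0.002, 0.003]
ft_force: [0.6, -0.8, -0.1]
grip_width: 0.0223
grip_force: 12.0
```

{"fn": "servo_tool", "kwargs": {"rows": [1,0,0,0,0,1,0,0,0,0,1,0,0,0,0]}}

```text
time: 22.3
position: [0.4978, -0.3531, 0.1191]
tool_rot: [0.18, 0.984, 0.001, -0.001]
ft_force: [-0.2, 0.8, -0.6]
grip_width: 0.0224
grip_force: 12.0
```

```bash
python3 go.py '(.434,-.047,.12)'; python3 - <<'E'
from h import *
c=robot.camera('top')
for n in names[:4]: print(n,[(np.round(r['at'],3).tolist(),round(r['score'],2)) for r in robot.place_of(c,n)[:3]])
E
```

```text
22.3 pos [ 0.4978 -0.3531  0.1191] tool [[-0.935, 0.355, -0.002], [0.355, 0.935, 0.002], [0.003, 0.001, -1.0]] w 0.0224 gf 12.0 f [-0.2  0.8 -0.6]
(.434,-.047,.12) -> [ 1.683e-01  2.635e-01 -1.000e-04]
vial_purple []
vial_blue []
vial_red []
vial_amber []
```

{"fn": "servo_tool", "kwargs": {"rows": [1,0.017,0.026,0,0,1,0.017,0.026,0,0,1,0.017,0.026,0,0,1,0.017,0.026,0,0,1,0.017,0.026,0,0]}}

```text
time: 22.97
position: [0.4648, -0.2011, 0.1201]
tool_rot: [0.181, 0.984, 0.0, -0.0]
ft_force: [0.7, 1.3, -0.9]
grip_width: 0.0223
grip_force: 12.0
```

{"fn": "servo_tool", "kwargs": {"rows": [1,0.017,0.027,0,0,1,0.017,0.027,0,0,1,0.017,0.027,0,0,1,0.017,0.027,0,0,1,0.017,0.026,0,0]}}

```text
time: 23.38
position: [0.433, -0.0455, 0.1203]
tool_rot: [0.181, 0.984, 0.0, -0.0]
ft_force: [0.4, 0.1, -0.3]
grip_width: 0.0223
grip_force: 12.0
```

{"fn": "servo_tool", "kwargs": {"rows": [1,0,0,0,0,1,0,0,0,0,1,0,0,0.03,0,1,0,0,0.03,0,1,0,0,0.02,0]}}

```text
time: 23.8
position: [0.4347, -0.0484, 0.039]
tool_rot: [0.181, 0.984, -0.0, 0.001]
ft_force: [-0.1, 0.3, -0.7]
grip_width: 0.0225
grip_force: 12.0
```

{"fn": "servo_tool", "kwargs": {"rows": [1,0,0,0.008,0,1,0,0,0.006,0,1,0,0,0.004,0,1,0,0,0,0,1,0,0,0,0]}}

```text
time: 24.22
position: [0.4342, -0.0474, 0.0231]
tool_rot: [0.181, 0.984, -0.0, 0.001]
ft_force: [0.0, 0.2, 0.5]
grip_width: 0.0224
grip_force: 12.0
```

{"fn": "servo_tool", "kwargs": {"rows": [1,0,0,0,0,1,0,0,0,0,1,0,0,0,0,1,0,0,0,0,1,0,0,0,0]}}

```text
time: 24.63
position: [0.4337, -0.0469, 0.0229]
tool_rot: [0.18, 0.984, -0.0, 0.0]
ft_force: [0.6, -0.0, -0.8]
grip_width: 0.0222
grip_force: 12.0
```

{"fn": "servo_tool", "kwargs": {"rows": [1,0,0,0.001,0,1,0,0,0,0,1,0,0,0,0,0.2,0,0,0,0,-0.4,0,0,0,0]}}

```text
time: 25.05
position: [0.4335, -0.0469, 0.0215]
tool_rot: [0.18, 0.984, 0.0, -0.0]
ft_force: [-0.4, 0.5, 0.0]
grip_width: 0.0297
grip_force: 0.0
```

{"fn": "servo_tool", "kwargs": {"rows": [-0.4,0,0,0,0,-0.4,0,0,0,0,-0.4,0,0,0,0,-0.4,0,0,0,0,-0.4,0,0,0,0]}}

```text
time: 25.47
position: [0.4335, -0.047, 0.0216]
tool_rot: [0.18, 0.984, -0.0, 0.0]
ft_force: [-1.0, -0.7, -0.2]
grip_width: 0.0578
grip_force: 0.0
```

{"fn": "servo_tool", "kwargs": {"rows": [-0.4,0,0,-0.02,0,-0.4,0,0,-0.03,0,-0.4,0,0,-0.04,0,-0.4,0,0,-0.04,0,-0.4,0,0,-0.04,0]}}

```text
time: 25.88
position: [0.4327, -0.0466, 0.1931]
tool_rot: [0.18, 0.984, 0.0, -0.001]
ft_force: [1.5, -0.6, 0.2]
grip_width: 0.0613
grip_force: 0.0
```

{"fn": "servo_tool", "kwargs": {"rows": [-0.4,0,0.036,-0.01,0,-0.4,0,0.036,0,0,-0.4,0,0.036,0,0,-0.4,0,0.036,0,0,-0.4,0,0.036,0,0]}}

```text
time: 26.3
position: [0.4974, 0.1229, 0.2018]
tool_rot: [0.181, 0.984, -0.0, 0.0]
ft_force: [0.6, -1.3, -0.5]
grip_width: 0.0609
grip_force: 0.0
```

{"fn": "servo_tool", "kwargs": {"rows": [-0.4,0.02,0.036,0,0,-0.4,0.02,0.036,0,0,-0.4,0.02,0.036,0,0,-0.4,0.02,0.036,0,0,-0.4,0.02,0.036,0,0]}}

```text
time: 26.72
position: [0.4667, 0.3269, 0.2013]
tool_rot: [0.18, 0.984, -0.0, -0.0]
ft_force: [0.4, -0.4, -0.1]
grip_width: 0.0603
grip_force: 0.0
```

```bash
python3 go.py; python3 - <<'E'
from h import *
ims=[]
for k,(a,b,d,e) in dict(top=(80,270,200,480),side=(150,290,250,450)).items():
    c=robot.camera(k)
    for n in names[:4]+['tape']: print(k,n,[(np.round(r['at'],3).tolist(),round(r['score'],2)) for r in robot.place_of(c,n)[:3]])
    cv2.imwrite(f'pics/{k}9.png',cv2.resize(cv2.cvtColor(c['pixels'][a:b,d:e],cv2.COLOR_RGB2BGR),(800,550),interpolation=cv2.INTER_CUBIC))
E
```

```text
26.72 pos [0.4667 0.3269 0.2013] tool [[-0.935, 0.355, -0.001], [0.355, 0.935, -0.0], [0.0, -0.001, -1.0]] w 0.0603 gf 0.0 f [ 0.4 -0.4 -0.1]
top vial_purple [([0.432, -0.048, 0.011], 0.57)]
top vial_blue [([0.521, -0.125, 0.005], 0.41)]
top vial_red [([0.384, -0.294, 0.006], 0.7), ([0.431, -0.045, 0.009], 0.57), ([0.34, -0.042, 0.001], 0.5)]
top vial_amber [([0.428, -0.174, 0.005], 0.55)]
top tape [([0.544, -0.248, -0.003], 0.84)]
side vial_purple [([0.434, -0.05, 0.006], 0.61)]
side vial_blue [([0.522, -0.123, 0.006], 0.47)]
side vial_red [([0.384, -0.29, 0.005], 0.52), ([0.417, 0.156, 0.001], 0.49), ([0.341, -0.046, 0.0], 0.48)]
side vial_amber [([0.426, -0.177, 0.009], 0.81)]
side tape []
```

View pics/top9.png

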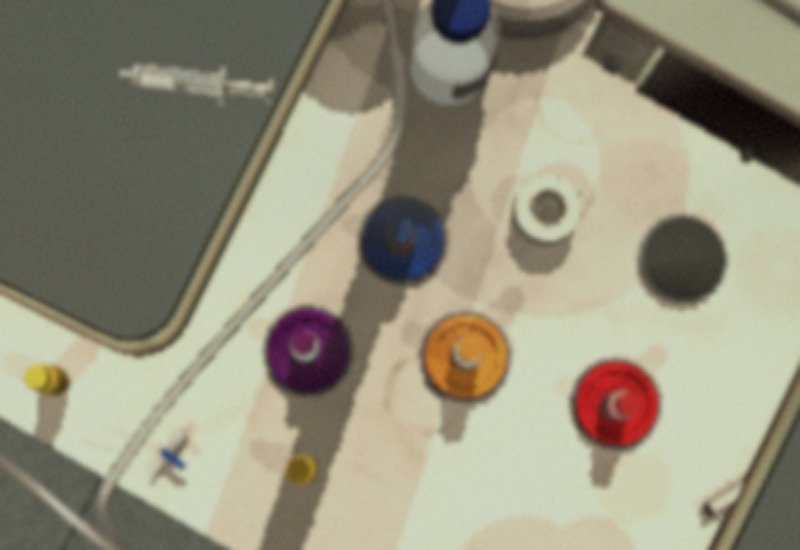

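View pics/side9.png

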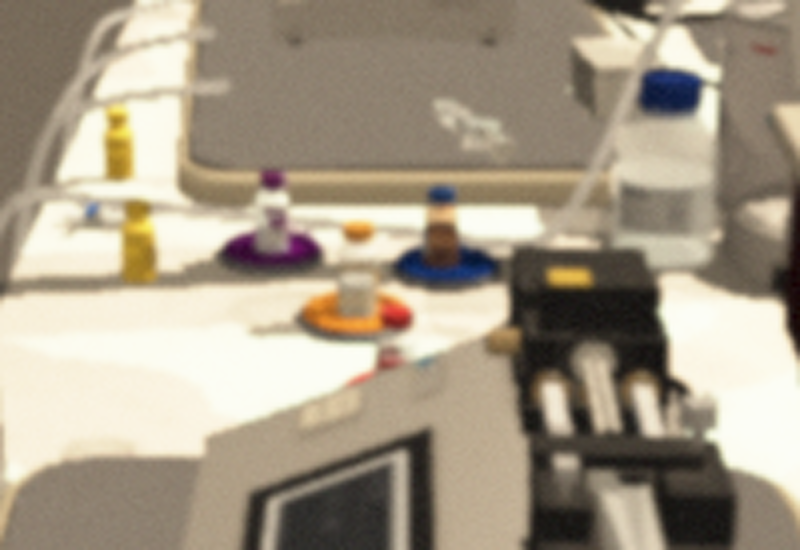

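All four vials stand upright on their own stands: purple (305,348), blue (402,238), amber (466,355), red (616,403). The black stand (682,260) is empty and the tape (547,207) has not moved. The arm is clear, so I'm handing in.

```bash
python3 -c "
from rig import robot
print(robot.hand_in())"
```

```text
the job is handed in; nothing more can be done
None
```

The job is handed in at about 27 s: in the last pictures all four vials stood upright on the stands of their own cap colour, the black stand was empty and the tape had not moved.

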